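# Refit the dipstick of a hydraulic power pack and raise its splash guard

### The arm

A 6-joint arm with a two-finger parallel gripper is mounted at the origin on the work surface. World frame = base frame: x ahead of the robot, y to its left, z up, the work surface at z = 0. Lengths are in m, angles in rad, forces in N, time in s.
With the tool pointing down it reaches from about 0.325 to 0.9 m from the base axis. Payload 6.1 kg.
Tool frame: the origin (TCP) lies at the very end of the fingers, on their centre line; the grasp point (between the pads) lies 19 mm behind it; x points along the fingers, y is the direction in which the jaws open and shut, and the axes are right-handed (so a half turn about x gives the same grasp; the last joint's range is limited). The gripper opens to 87 mm and grips with 3 to 60 N. Pads are 19 mm wide; open, the fingers measure 117 mm over their backs; the gripper's body (75 mm by 190 mm) begins 51 mm behind the grasp point.
Start: joints at [1.162, 0.22, 1.526, -0, 1.395, -0.126], TCP at [0.174, 0.6, 0.189] pointing down, gripper open.
Joint ranges: [-2.98, 2.98], [-0.91, 2.08], [0.09, 2.57], [-1.24, 4.39], [0.2, 2.65], [-2.68, 2.68]. Speed limits (rad/s): [2.57, 2.57, 3.01, 3.14, 3.14, 3.14].

### API

Orientations are given as [roll, pitch, yaw] about the fixed x, y, z axes, in that order (R = Rz(yaw) Ry(pitch) Rx(roll)).
In Python, from workcell import env gives the robot as it stands. Calls block until the motion is done:
- env.movep(position, orientation): joint-space move of the TCP to a pose.
- env.move_l(position, attitude=None, v=0.15, guard=None): straight line of the TCP; attitude=None keeps the orientation; v is the mean speed in m/s. With guard (N) it stops when the force on the tool has changed by that much, and returns True; else False.
- env.move_joints(angles): joint-space move.
- env.command_gripper(opening, force=None): finger opening in m; force is the grip in N (None keeps the last); returns when the fingers have stopped.
- env.sleep(seconds).
- env.ik(position, orientation): joint angles nearest the present ones, or None.
- env.read_camera(name): name is "scene" or "top" or "wrist"; returns a dict with "pixels" (480x640x3 uint8, blue, green, red), "fx", "fy", "cx", "cy" (pixels), "rvec" (rotation vector, rad) and "tvec" (3), from world to camera coordinates, as OpenCV has them; the wrist camera has in their place "hand_eye" (4x4, takes a point from camera to tool coordinates, whose origin is the TCP and whose axes are the tool frame's). Camera axes: x right, y down, z forward; pixel columns grow to the right and rows downward; lengths in m; the calibration is good to about 2 mm. The wrist camera is an equidistant fisheye: a pixel r from the principal point sees the ray r / f radians off the axis. A picture is of the moment at which its call begins: read the wrist's pose just before it. There is no depth.
A pose or a line that the arm cannot do raises env.Unreachable and nothing moves.
- env.job_done(): hands the job in, once; it reports no verdict.
Readings, each from a call of its own:
- env.read_time(): time.
- env.read_qpos(): joint angles.
- env.read_qd(): joint speeds.
- env.read_effort(): joint torques, N m.
- env.read_eef_pos(): TCP position.
- env.read_tool_rot(): TCP orientation.
- env.read_force(): force on the tool from outside, world axes, zero at the start.
- env.read_torque(): the same for the moment, N m.
- env.read_gripper_width(): finger opening in m.
Only numpy, scipy, OpenCV 4.12 (cv2) and the standard library are available. Lean on these libraries where they do the work, as an engineer would, in place of code of your own. Each camera call takes 0.05 s, during which the arm holds its last target. There are 200 camera calls.

### The job

Take the dipstick out of its holder block and push it firmly down into the filler neck of the power pack until its collar sits fully home on the neck's rim. Then lift the sliding splash guard at the front of the pack by its handle all the way up, so that it stays up. Leave the other things on the bench standing and lying where they are.

Things in the scene. Friction and masses are not known exactly. Their poses are not given: they have to be found in the camera images.
- dipstick: Dipstick, 151 mm tall, about 0.09 kg, upright in its holder block at the start. Origin at the centre of its lower tip, z up along it. Steel rod 9 mm in diameter, 100 mm long, tip slightly tapered; then a round black collar, diameter 30, 100 to 106 mm above the tip; then a round black grip, diameter 22, 106 to 151 mm above the tip.
- dip_collar (a point): Centre of the underside of the dipstick's collar, on its axis, 100 mm above the tip. This face rests on the neck's rim when the dipstick is home.
- dip_block: Fixed aluminium holder block, 70 x 70 x 60 mm tall, origin at the centre of its underside, on the bench. A hole 12 mm in diameter and 50 mm deep in the middle of its top holds the dipstick loosely, tip 10 mm above the bench. It stands on either side of the power pack; a like block on the other side holds a punch.
- unit: Fixed hydraulic power pack, front (own -x) to the robot; origin on the bench under the reservoir's middle. Grey reservoir 140 (x) x 240 (y) mm, top at z 80 mm, base plate 290 x 300. On it: filler neck at x 20, y -45; motor along x at y 70, top at z 152; low black breather at x -35, y -90, top at z 102. Two guard guide posts 200 tall at x -130, y +/-138.
- neck_rim (a point): Centre of the filler neck's mouth, 130 mm above the bench. Upright steel tube, 22 mm outside, 13 mm inside, standing 50 mm out of the reservoir. A stiff sliding rubber plug inside, its top 75 to 80 mm below the rim, must be pushed down to 100 mm by the rod's tip: it resists with about 6 N (the dipstick's weight does not move it) and stays where pushed.
- guard_bar (a point): Middle of the guard's handle: level steel bar, 12 x 12 mm section, 130 mm long along the unit's y, on two end struts (110 mm clear between) above the guard's upper edge, 32 mm clear under the bar. At the unit's x -130, y 0, 152 mm above the bench when the guard is down, rising with it. Frame parallel to the unit's.
- guard (a joint): Height of the splash guard, an upright aluminium sheet 258 mm wide and 100 mm tall sliding vertically at the front of the pack: 0 m fully down, 0.10 m fully up (a stop). It weighs 0.35 kg; friction of about 6 N holds it wherever it is left, so lifting takes about 10 N.
- punch: Bystander: stout dark steel drift punch, 16 mm in diameter, 130 mm tall, no collar, standing in the other holder block. Origin at its lower tip.
- white_bottle: Bystander: white plastic bottle, 72 mm in diameter, 190 mm tall, at the left. Origin at the centre of its underside.
- wrench: Bystander: steel wrench 190 mm long lying on the bench. Origin at the underside of its middle, x along it.
- screwdriver: Bystander: screwdriver 200 mm long lying on the bench. Origin at the underside of its middle, x along it.
- hammer: Bystander: hammer 280 mm long lying on the bench at the right. Origin at the underside of its middle, x along it.
- coupling: Bystander: steel ring 64 mm in diameter, 40 mm tall, at the right. Origin at the centre of its underside.

How it is judged:
On the way, in this order (a step that is already met when the one before it is completed fails the run):
1. the dipstick is fully home in the filler neck while the guard is still down (z of dip_collar in the frame of neck_rim between -0.004 and 0.004 m and horizontal distance between dip_collar and neck_rim below 0.006 m and angle between dipstick's own z axis and vertical below 0.08 rad and value of joint guard below 0.05 m), for 0.2 s.
2. the splash guard is raised all the way with the dipstick home (z of dip_collar in the frame of neck_rim between -0.004 and 0.004 m and horizontal distance between dip_collar and neck_rim below 0.006 m and angle between dipstick's own z axis and vertical below 0.08 rad and value of joint guard above 0.09 m), for 0.2 s.
At the end, for the whole second after the job is handed in: The dipstick stands upright (within 0.08 rad) in the filler neck, the underside of its collar within 4 mm of the rim's height and 6 mm of its centre, at rest; the guard is at rest at least 90 mm up (all of step 2 and linear speed of dipstick below 0.02 m/s and velocity of joint guard between -0.01 and 0.01 m/s); the robot touches nothing.
It fails at once if a bystander (punch, bottle, wrench, screwdriver, hammer or ring) was shifted by more than 30 mm (distance of any of punch, white_bottle, wrench, screwdriver, hammer, coupling from where it was at the start of the episode above 0.03 m).
It also fails if it takes over 72 s, if anything falls off the work surface, if the arm or the gripper's body presses on something with over 40 N, if the wrist force passes 120 N, or if a joint passes its speed limit or range.

## Working session

There is one attempt and no reset: what is moved stays moved. The work goes in short steps, each a Python script; the robot and the scene stay as the last script left them, time stands still between calls to the robot, and variables do not carry over. Pictures are saved under pics/ and viewed, about 8 in all and at most 12, crops included, and the job is handed in when it is done.

```bash
mkdir -p pics; cat > h.py <<'E'
import numpy as np, cv2
from workcell import env
def cam(n,f=None):
    c=env.read_camera(n)
    if f: cv2.imwrite('pics/'+f,c['pixels'])
    return c
def ray(c,u,v):
    R=cv2.Rodrigues(np.array(c['rvec'],float))[0];t=np.array(c['tvec'],float).ravel()
    d=R.T@np.array([(u-c['cx'])/c['fx'],(v-c['cy'])/c['fy'],1]);return -R.T@t,d
def onplane(c,u,v,z):
    o,d=ray(c,u,v);return o+d*(z-o[2])/d[2]
def proj(c,p):
    return cv2.projectPoints(np.array(p,float).reshape(-1,1,3),np.array(c['rvec'],float),np.array(c['tvec'],float),np.array([[c['fx'],0,c['cx']],[0,c['fy'],c['cy']],[0,0,1.]]),None)[0].reshape(-1,2)
E
python3 - <<'E'
from h import *
import pickle
for n in('scene','top'):
    c=cam(n,n+'.png');pickle.dump(c,open(n+'.pkl','wb'));o,_=ray(c,0,0);print(n,o,c['fx'])
print(env.read_time(),env.read_tool_rot())
E
```

```text
scene [1.19963635 0.35527006 1.20053273] 483.00406684061556
top [ 0.35846209 -0.02620067  1.45805782] 502.48679481327673
0.1 [-1.66839122  1.56901287 -1.95119092]
```

View pics/scene.png

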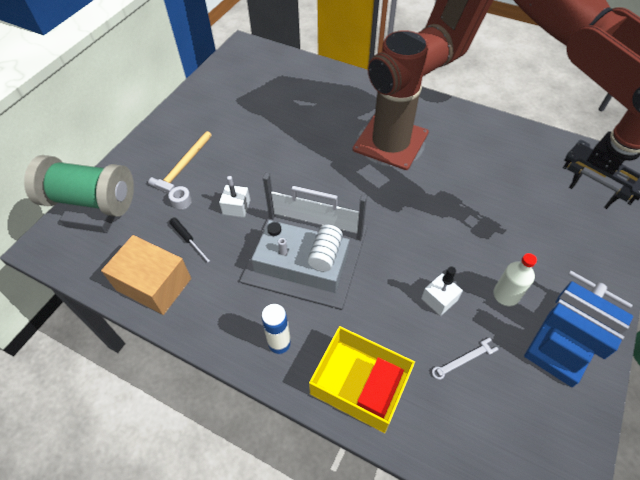

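View pics/top.png

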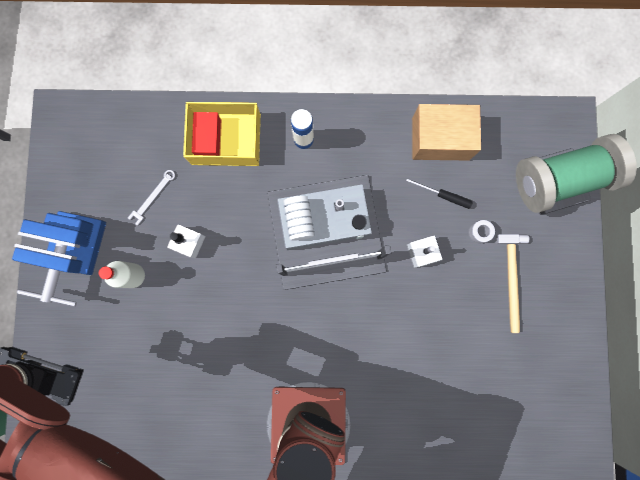

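The scene view shows the dipstick (black grip) in the left block at about (449,275), and in the top view at (180,238). The punch is in the right block at (425,250) in top. The neck is at (340,204) in top and the handle runs from (283,268) to (381,255). I'll enlarge these areas.

```bash
python3 - <<'E'
from h import *
s=cv2.imread('pics/scene.png');t=cv2.imread('pics/top.png')
def cr(i,x,y,w,h,k):return cv2.resize(i[y:y+h,x:x+w],None,fx=k,fy=k,interpolation=cv2.INTER_CUBIC)
a=np.hstack([cr(t,155,215,60,50,6.6667),cr(s,415,260,60,50,6.6667)])
b=np.hstack([cr(t,270,180,120,80,3.3333),cr(s,255,180,120,80,3.3333)])
cv2.imwrite('pics/crop1.png',np.vstack([a,b])[:600,:800])
E
```

```text
(no output)
```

View pics/crop1.png

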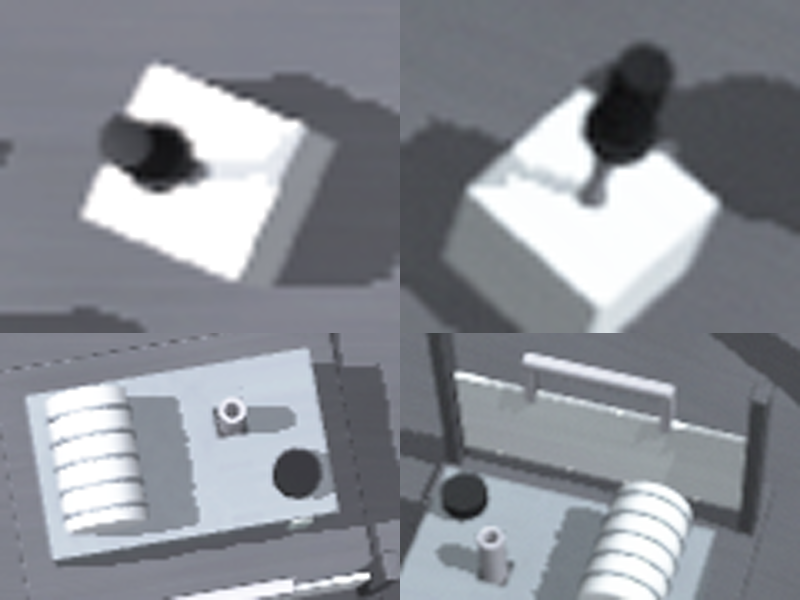

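```bash
python3 - <<'E'
from h import *
import pickle
T=pickle.load(open('top.pkl','rb'));S=pickle.load(open('scene.pkl','rb'))
def u(x,y,k,x0,y0):return (x+.5)/k-.5+x0,(y+.5)/k-.5+y0
def tri(a,b):
    (o1,d1),(o2,d2)=ray(T,*a),ray(S,*b)
    A=np.c_[d1,-d2];s=np.linalg.lstsq(A,o2-o1,rcond=None)[0];p,q=o1+s[0]*d1,o2+s[1]*d2
    return ((p+q)/2).round(4),np.linalg.norm(p-q).round(4)
k=20/3;q=10/3
bt=[onplane(T,*u(x,y,k,155,215),.06) for x,y in[(155,63),(303,125),(240,280),(82,215)]]
print('block',np.mean(bt,0).round(4),[np.linalg.norm(bt[i]-bt[i-1]).round(4) for i in range(4)], np.degrees(np.arctan2(*(bt[1]-bt[0])[1::-1])))
g=u(125,140,k,155,215);gs=u(243,65,k,415,260)
print('grip',onplane(T,*g,.161),onplane(S,*gs,.161),tri(g,gs))
n=u(232,77,q,270,180);ns=u(90,204,q,255,180)
print('neck',onplane(T,*n,.13),onplane(S,*ns,.13),tri(n,ns))
rc=np.array([onplane(T,*u(x,y-333,q,270,180),.08) for x,y in[(25,398),(310,350),(337,512),(52,562)]])
print('res',rc.mean(0),[np.linalg.norm(rc[i]-rc[i-1]).round(4) for i in range(4)])
for a,b in((1,0),(2,3)):print(np.degrees(np.arctan2(*(rc[a]-rc[b])[1::-1]))+90)
bar=[onplane(S,*u(x,y-333,q,255,180),.158) for x,y in((125,358),(273,387))]
print('bar',bar,np.mean(bar,0),np.linalg.norm(bar[0]-bar[1]))
for th in (np.deg2rad(np.arange(5,16,2))):
    pass
yaw=np.mean([np.arctan2(*(rc[a]-rc[b])[1::-1]) for a,b in((1,0),(2,3))])+np.pi/2
R=np.array([[np.cos(yaw),-np.sin(yaw)],[np.sin(yaw),np.cos(yaw)]]);c=rc.mean(0)[:2]
print('pred neck',c+R@[.02,-.045],'bar',c+R@[-.13,0],yaw)
E
```

```text
block [0.506 0.358 0.06 ] [np.float64(0.0705), np.float64(0.0685), np.float64(0.0699), np.float64(0.0725)] -111.71447394607185
grip [0.50687616 0.35813282 0.161     ] [0.50823317 0.35308398 0.161     ] (array([0.5076, 0.3554, 0.1619]), np.float64(0.0051))
neck [ 0.60615824 -0.0736124   0.13      ] [ 0.60862182 -0.07767581  0.13      ] (array([ 0.6074, -0.0757,  0.1294]), np.float64(0.0047))
res [ 0.57681188 -0.03351665  0.08      ] [np.float64(0.1396), np.float64(0.2419), np.float64(0.1384), np.float64(0.2395)]
10.624227258165476
10.929610427165699
bar [array([ 0.45193806, -0.1313822 ,  0.158     ]), array([ 0.42363443, -0.00570008,  0.158     ])] [ 0.43778625 -0.06854114  0.158     ] 0.1288296907348009
pred neck [ 0.60487348 -0.07398326] bar [ 0.44910473 -0.05782478] 0.1880927170247313
```

```bash
cat >> h.py <<'E'
from scipy.spatial.transform import Rotation as Ro
def ori(a):
    x=np.array([0,0,-1.]);y=np.array([np.cos(a),np.sin(a),0]);return Ro.from_matrix(np.c_[x,y,np.cross(x,y)]).as_euler('xyz')
def wcam(f=None):
    p=np.array(env.read_eef_pos());R=Ro.from_euler('xyz',env.read_tool_rot()).as_matrix()
    c=cam('wrist',f);H=np.array(c['hand_eye']);M=np.eye(4);M[:3,:3]=R;M[:3,3]=p;c['M']=M@H;return c
def wplane(c,u,v,z):
    x,y=(u-c['cx'])/c['fx'],(v-c['cy'])/c['fy'];t=np.hypot(x,y);s=np.sinc(t/np.pi)
    d=c['M'][:3,:3]@[x*s,y*s,np.cos(t)];o=c['M'][:3,3];return o+d*(z-o[2])/d[2]
def wproj(c,P):
    q=np.linalg.inv(c['M'])@np.r_[P,1];r=np.hypot(q[0],q[1]);t=np.arctan2(r,q[2]);return c['cx']+c['fx']*t*q[0]/r,c['cy']+c['fy']*t*q[1]/r
E
python3 - <<'E'
from h import *
import pickle
R=Ro.from_euler('xyz',env.read_tool_rot()).as_matrix();print(R[:,1])
p=np.array(env.read_eef_pos());p[2]=.33;env.move_l(p)
for a in(.188,.188+np.pi):
    print(a,[np.round(env.ik(q,ori(a)),2) if env.ik(q,ori(a)) is not None else None for q in([.506,.357,.124],[.505,.357,.33],[.605,-.074,.28],[.605,-.074,.144],[.449,-.058,.133],[.449,-.058,.3])])
a=min((.188,.188-np.pi),key=lambda a:abs(env.ik([.506,.357,.29],ori(a))[5]))
print('a',a);env.movep([.506,.357,.29],ori(a))
c=wcam('w1.png');pickle.dump(c,open('w1.pkl','wb'))
print(c['fx'],c['cx'],c['cy'],c['M'][:3],wproj(c,[.506,.357,.161]),env.read_time())
E
```

```text
[ 0.27904464  0.96027649 -0.00177497]
0.188 [array([ 0.49,  0.26,  1.61, -0.  ,  1.28,  0.3 ]), array([ 0.49,  0.15,  1.34, -0.  ,  1.65,  0.3 ]), array([-0.25,  0.14,  1.45,  0.  ,  1.55, -0.44]), array([-0.25,  0.22,  1.61,  0.  ,  1.31, -0.44]), array([-0.3 , -0.15,  2.02,  0.  ,  1.28, -0.49]), array([-0.3 , -0.25,  1.79,  0.  ,  1.61, -0.49])]
3.3295926535897933 [None, None, None, None, array([-0.3 , -0.15,  2.02, -0.  ,  1.28,  2.65]), array([-0.3 , -0.25,  1.79, -0.  ,  1.61,  2.65])]<sys>:0: UserWarning: Gimbal lock detected. Setting third angle to zero since it is not possible to uniquely determine all angles.
<stdin>:7: UserWarning: Gimbal lock detected. Setting third angle to zero since it is not possible to uniquely determine all angles.
Traceback (most recent call last):
TypeError: 'NoneType' object is not subscriptable
```

```bash
python3 -W ignore - <<'E'
from h import *
import pickle
env.movep([.506,.357,.29],ori(.188))
c=wcam('w1.png');pickle.dump(c,open('w1.pkl','wb'))
print(c['fx'],c['cx'],c['cy'],c['M'][:3],wproj(c,[.506,.357,.161]),env.read_time())
E
```

```text
371.64829954431775 317.92184167982185 242.68097437734522 [[ 0.98210024  0.18174913  0.04946079  0.49226588]
 [ 0.18835552 -0.949217   -0.25201048  0.4271921 ]
 [ 0.00114634  0.25681576 -0.9664597   0.48556032]] (np.float64(317.8045683565214), np.float64(226.76505689524504)) 2.7667
```

View pics/w1.png

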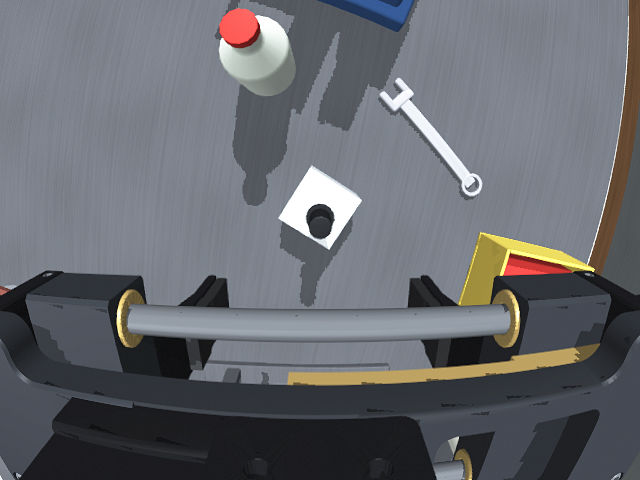

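The cap of the grip is at about (320,228), 2 px from where I predicted it, so the position is confirmed to about 2 mm. I'll grasp it now.

```bash
python3 -W ignore - <<'E'
from h import *
import pickle
c=pickle.load(open('w1.pkl','rb'));q=wplane(c,320,228,.161);print('grip wrist',q)
x,y=(q[:2]+[.5065,.357])/2
env.move_l([x,y,.123],v=.12,guard=15)
env.command_gripper(.0,40)
print(env.read_gripper_width(),env.read_eef_pos(),env.read_force())
print(env.move_l([x,y,.26],v=.12,guard=15),env.read_gripper_width(),env.read_force())
# neck hover: tip at TCP-0.113
env.move_l([.606,-.074,.29],v=.25)
print(env.read_eef_pos(),env.read_time())
c=wcam('w2.png');pickle.dump(c,open('w2.pkl','wb'))
p=env.read_eef_pos();print(wproj(c,[.606,-.074,.13]),wproj(c,[p[0],p[1],p[2]-.113]))
E
```

```text
grip wrist [0.50814223 0.35625818 0.161     ]
0.019231904238365162 [0.50730241 0.35660783 0.12297851] [-0.58749417 -0.64690049 -0.09007209]
False 0.019540837633796698 [-0.06668181  0.61686192 -0.56307554]
[ 0.60587143 -0.07291311  0.28994719] 8.6417
(np.float64(317.2821405183442), np.float64(219.95103512452908)) (np.float64(317.3833743792286), np.float64(229.5608656774053))
```

View pics/w2.png

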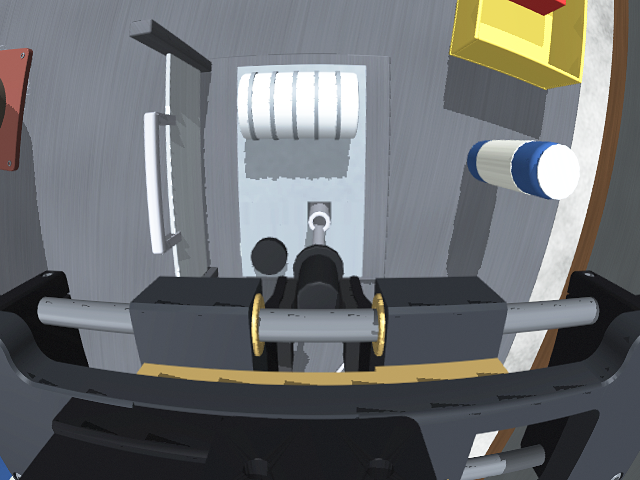

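```bash
python3 - <<'E'
import cv2
i=cv2.imread('pics/w2.png');cv2.imwrite('pics/w2c.png',cv2.resize(i[190:270,265:375],None,fx=7,fy=7,interpolation=cv2.INTER_CUBIC))
E
```

```text
(no output)
```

View pics/w2c.png

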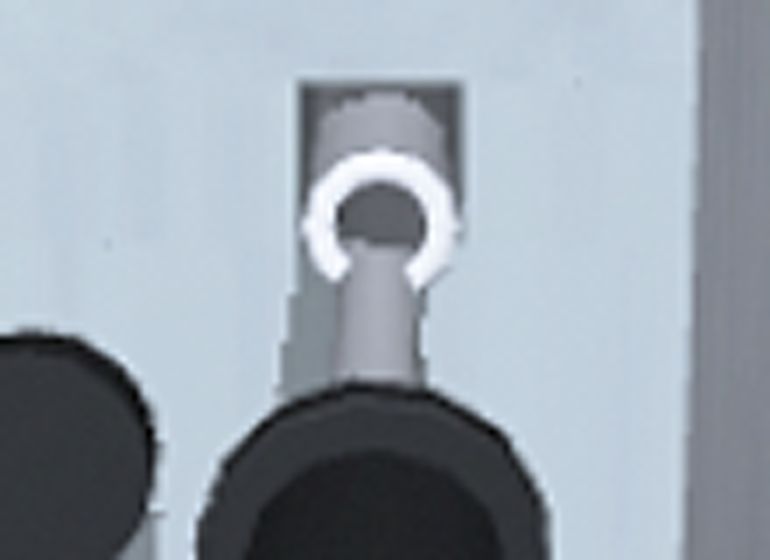

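```bash
python3 - <<'E'
from h import *
import pickle
c=pickle.load(open('w2.pkl','rb'))
f=lambda x,y:(265+(x+.5)/7-.5,190+(y+.5)/7-.5)
p=np.array([.60587,-.07291]);a=.188;J=np.array([[np.cos(a),np.sin(a)],[-np.sin(a),np.cos(a)]])
for n,x,y,z in(('ring',382,226,.13),('tip',381,267,.177),('ringL',303,226,.13),('ringR',462,226,.13),('cap',372,560,.328)):
    q=wplane(c,*f(x,y),z);print(n,q.round(4),'rel tcp (jaw,perp)',(J@(q[:2]-p)*1e3).round(1))
print(wproj(c,[*p,.328]),wproj(c,[*p,.277]))
E
```

```text
ring [ 0.6081 -0.0755  0.13  ] rel tcp (jaw,perp) [ 1.7 -3. ]
tip [ 0.607 -0.071  0.177] rel tcp (jaw,perp) [1.4 1.6]
ringL [ 0.5973 -0.0776  0.13  ] rel tcp (jaw,perp) [-9.3 -3. ]
ringR [ 0.6191 -0.0734  0.13  ] rel tcp (jaw,perp) [12.9 -3. ]
cap [ 0.6031 -0.057   0.328 ] rel tcp (jaw,perp) [ 0.2 16.2]
(np.float64(317.1584055235254), np.float64(302.59606892716056)) (np.float64(317.24113461896076), np.float64(267.31145050942536))
```

```bash
python3 -W ignore - <<'E'
from h import *
x,y=.6070,-.0774
env.move_l([x,y,.255],v=.15)
print(env.read_eef_pos(),env.read_force())
r=env.move_l([x,y,.18],v=.04,guard=4)
print(r,env.read_eef_pos(),env.read_force(),env.read_torque(),env.read_gripper_width(),env.read_time())
E
```

```text
[ 0.6064189  -0.07680947  0.25429586] [-0.47825494  0.37072013 -0.70756617]
False [ 0.60716855 -0.077468    0.18029754] [-0.24289712  0.1123019  -0.90747849] [-0.09339944  0.01658235  0.03165933] 0.019523807581867742 11.1
```

It slid in without contact. Now I'll push the plug down to home.

```bash
python3 -W ignore - <<'E'
from h import *
x,y=.6070,-.0774
r=env.move_l([x,y,.150],v=.04,guard=18)
print(r,env.read_eef_pos(),env.read_force())
if not r:
    r=env.move_l([x,y,.134],v=.02,guard=18)
    print(r,env.read_eef_pos(),env.read_force(),env.read_torque(),env.read_gripper_width(),env.read_time())
E
```

```text
False [ 0.60719805 -0.07742352  0.15012559] [-0.36339501 -0.51908287  1.68470639]
True [ 0.60774932 -0.07768554  0.14290852] [0.33568712 0.52601895 5.30598364] [-0.07094205  0.27428441  0.00259524] 0.019874573092220463 12.5333
```

```bash
python3 -W ignore - <<'E'
from h import *
import pickle
x,y=.6070,-.0774
r=env.move_l([x,y,.136],v=.02,guard=25)
print(r,env.read_eef_pos(),env.read_force(),env.read_gripper_width())
env.command_gripper(.06)
print(env.read_force(),env.read_eef_pos())
env.move_l([x,y,.31],v=.2)
c=wcam('w3.png');pickle.dump(c,open('w3.pkl','wb'))
s=cam('scene');pickle.dump(s,open('s3.pkl','wb'))
print(proj(s,[.6078,-.0765,.13]),wproj(c,[.6078,-.0765,.181]),env.read_time())
k=lambda i,x,y,w,h,f:cv2.resize(i[y:y+h,x:x+w],None,fx=f,fy=f,interpolation=cv2.INTER_CUBIC)
u,v=map(int,proj(s,[.6078,-.0765,.14])[0]);a,b=map(int,wproj(c,[.6078,-.0765,.15]))
cv2.imwrite('pics/c3.png',np.hstack([k(s['pixels'],u-40,v-50,80,100,5),k(c['pixels'],a-40,b-50,80,100,5)]))
print(u,v,a,b)
E
```

```text
True [ 0.60794179 -0.07783032  0.14288528] [-2.16527377  0.60905262  5.51671259] 0.019302106005211435
[ 0.38942534 -0.80240805  0.30227405] [ 0.60816952 -0.07781959  0.14258917]
[[282.1834514  240.78884907]] (np.float64(318.8870020291793), np.float64(225.26700902490052)) 14.8333
281 238 318 218
```

View pics/c3.png

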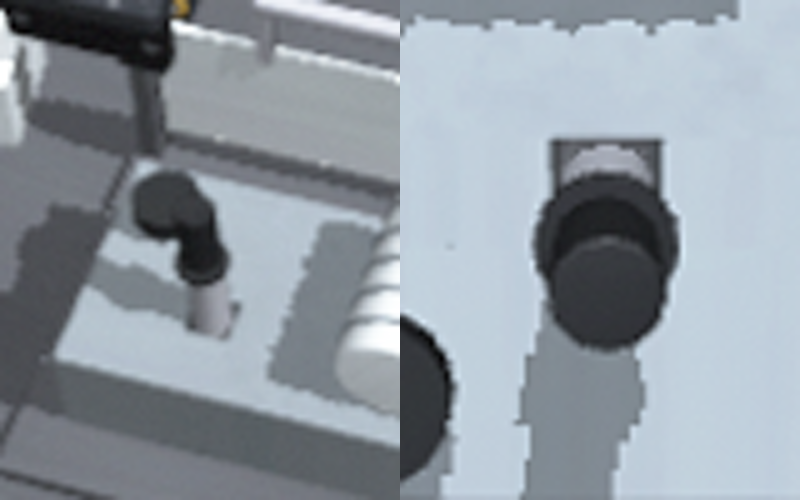

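The collar sits flush on the tube in both views: scene crop at (205,270), wrist crop at (608,240). The push also stopped twice at z 0.1429, where home was expected to be. Next is the guard bar.

```bash
python3 -W ignore - <<'E'
from h import *
import pickle
w=pickle.load(open('w2.pkl','rb'));e=[wplane(w,u,v,.158) for u,v in((152,113),(157,251))]
b=np.mean(e,0);d=e[0]-e[1];print('bar wrist',b,np.linalg.norm(d),np.arctan2(-d[0],d[1]))
b=(b[:2]+[.452,-.060])/2 if np.linalg.norm(b[:2]-[.452,-.060])<.015 else None
print(b)
env.command_gripper(.087)
env.movep([*b,.27],ori(.188))
print(env.move_l([*b,.133],v=.12,guard=10),env.read_eef_pos())
env.command_gripper(0,40)
print(env.read_gripper_width(),env.read_eef_pos(),env.read_force(),env.read_time())
E
```

```text
bar wrist [ 0.4457683  -0.06137797  0.158     ] 0.13277599946664437 0.16015591734060533
[ 0.44888415 -0.06068899]
False [ 0.44957491 -0.06089359  0.13385525]
0.011312782903308982 [ 0.45206149 -0.06012056  0.13340523] [13.793441    2.07780683 -7.82340491] 18.7833
```

```bash
python3 -W ignore - <<'E'
from h import *
x,y=.4535,-.060
env.move_l([x,y,.1335],v=.02);print(env.read_force(),env.read_eef_pos())
r=env.move_l([x,y,.229],v=.05,guard=45);print(r,env.read_force(),env.read_eef_pos())
r=env.move_l([x,y,.238],v=.015,guard=25);print(r,env.read_force(),env.read_eef_pos(),env.read_gripper_width(),env.read_time())
E
```

```text
[-5.77683187 -1.44018093  2.32956702] [ 0.45178716 -0.06011905  0.13299661]
True [ 2.5837389  -0.25788189  1.72098021] [ 0.45167271 -0.05994376  0.21328874]
True [ 1.32457382 -0.49423791  1.52810408] [ 0.45152491 -0.0599156   0.21337132] 0.01139841307461714 21.3083
```

Stopped after 80 mm of lift, so I'll look at why.

```bash
python3 -W ignore - <<'E'
from h import *
s=cam('scene');t=cam('top')
k=lambda i,x,y,w,h,f:cv2.resize(i[y:y+h,x:x+w],None,fx=f,fy=f,interpolation=cv2.INTER_CUBIC)
cv2.imwrite('pics/c4.png',np.hstack([k(s['pixels'],235,140,160,150,2.5),k(t['pixels'],250,165,160,150,2.5)]))
print(env.read_effort(),env.read_force(),env.read_torque())
E
```

```text
[ -0.05758935 -27.81139076 -37.12867141  -0.09643055   0.52641923
  -0.03882627] [1.35145612 0.73850539 2.76532742] [-0.10038582 -0.27635968 -0.0030644 ]
```

View pics/c4.png

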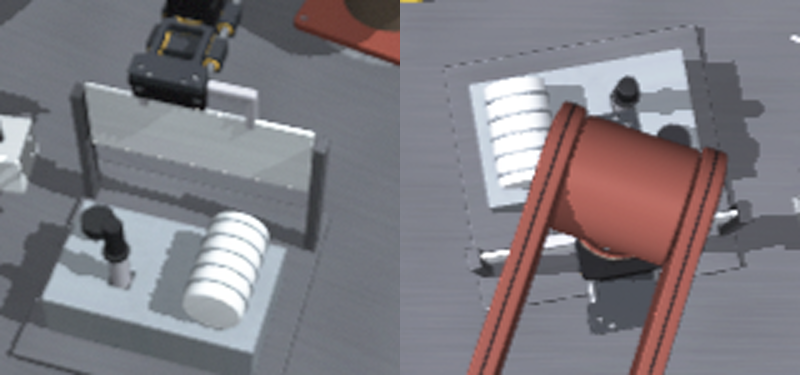

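```bash
python3 -W ignore - <<'E'
from h import *
import pickle
s=pickle.load(open('s3.pkl','rb'));b=np.array([.452,-.060]);d=np.array([-np.sin(.188),np.cos(.188)])
for z in(.158,.228,.238,.248,.258):print('bar end',z,proj(s,[*(b+.065*d),z]))
for z in(.114,.184,.194,.204,.214):print('edge',z,proj(s,[[*(b-.125*d),z],[*(b+.125*d),z]]).round(1).tolist())
print('post',proj(s,[[*(b-.138*d),.2],[*(b+.138*d),.2]]).round(1).tolist())
E
```

```text
bar end 0.158 [[337.05401715 201.13432474]]
bar end 0.228 [[337.58112111 184.487369  ]]
bar end 0.238 [[337.66034065 181.98546391]]
bar end 0.248 [[337.74059766 179.45079315]]
bar end 0.258 [[337.82191268 176.88270883]]
edge 0.114 [[273.6, 196.4], [357.3, 215.6]]
edge 0.184 [[271.4, 180.4], [358.7, 199.9]]
edge 0.194 [[271.1, 178.0], [359.0, 197.6]]
edge 0.204 [[270.7, 175.6], [359.2, 195.2]]
edge 0.214 [[270.4, 173.1], [359.4, 192.8]]
post [[266.4, 175.6], [363.8, 197.2]]
```

The guard is about 80 mm up, by both the image and the arm, so something resists. I'll probe with small steps and log the force.

```bash
python3 -W ignore - <<'E'
from h import *
p=np.array(env.read_eef_pos());print(np.round(env.read_qpos(),3),env.read_tool_rot())
for i in range(1,5):
    r=env.move_l([p[0],p[1],p[2]+.0015*i],v=.01,guard=35)
    print(r,np.round(env.read_force(),1),np.round(env.read_torque(),2),np.round(env.read_eef_pos(),4),round(env.read_gripper_width(),4))
    if r:break
print(env.read_time())
E
```

```text
[-3.040e-01 -2.060e-01  1.909e+00 -1.000e-03  1.447e+00 -4.920e-01] [-1.93427323  1.56262552  2.96545459]
False [ 5.3 -1.  -7.5] [-0.34 -0.93 -0.08] [ 0.4515 -0.0599  0.2136] 0.0118
False [  9.9  -3.1 -15.6] [-0.49 -1.71 -0.03] [ 0.4514 -0.0599  0.2136] 0.0116
False [ 12.   -3.8 -22.5] [-0.65 -2.38 -0.06] [ 0.4513 -0.0598  0.2136] 0.0117
False [ 16.2  -4.2 -31.9] [-0.85 -3.04 -0.01] [ 0.4513 -0.0598  0.2137] 0.0117
22.6833
```

A hard stop at 32 N with the force acting on the bar itself suggests the top stop. The first images also put the bar about 10–15 mm higher than I assumed, so the guard may have started slightly raised. I'll relax, release, and measure the bar's height across two views.

```bash
python3 -W ignore - <<'E'
from h import *
import pickle
p=np.array(env.read_eef_pos())
env.move_l([p[0],p[1],.2133],v=.02);print(env.read_force())
env.command_gripper(.07);print(env.read_force(),env.read_eef_pos())
p=np.array(env.read_eef_pos())
print(env.move_l([p[0],p[1],.40],v=.15,guard=8))
env.movep([.60,-.077,.40],ori(.188))
c=wcam('w5.png');pickle.dump(c,open('w5.pkl','wb'));s=cam('scene','s5.png');pickle.dump(s,open('s5.pkl','wb'))
print(env.read_time())
w=pickle.load(open('w2.pkl','rb'))
for z in(.158,.175,.25,.258):
    print(z,[wproj(c,[.452,-.060,z]),wproj(w,[.452,-.060,z])])
k=lambda i,x,y,w,h,f:cv2.resize(i[y:y+h,x:x+w],(w*f,h*f),interpolation=cv2.INTER_CUBIC)
cv2.imwrite('pics/c5.png',np.hstack([k(s['pixels'],250,145,130,180,3),k(c['pixels'],80,60,130,180,3)]))
E
```

```text
[ 5.55255785 -2.46737633 -6.06114739]
[ 0.02882084  0.04256141 -0.31866531] [ 0.45127154 -0.0598355   0.21329322]
False
26.45
0.158 [(np.float64(200.56386029916345), np.float64(171.10836175610274)), (np.float64(158.6870612391001), np.float64(182.74550944324707))]
0.175 [(np.float64(196.14574649733106), np.float64(172.16686310276145)), (np.float64(151.17909190438982), np.float64(184.79455431108616))]
0.25 [(np.float64(172.17499081374137), np.float64(178.08291645300656)), (np.float64(108.53731415421899), np.float64(197.01497128037815))]
0.258 [(np.float64(169.08392466015383), np.float64(178.86730486393375)), (np.float64(102.819803368391), np.float64(198.73088178608623))]
```

View pics/c5.png

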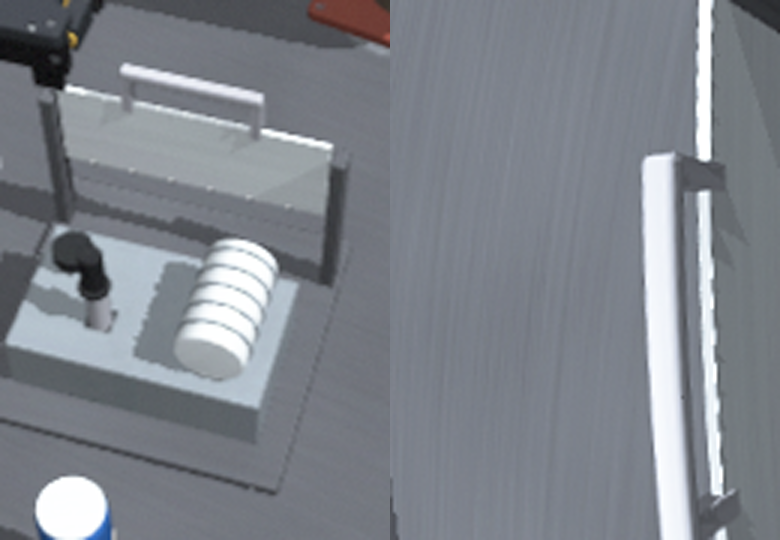

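```bash
python3 -W ignore - <<'E'
from h import *
import pickle
L=lambda f:pickle.load(open(f+'.pkl','rb'))
S,w2,s5,w5=L('scene'),L('w2'),L('s5'),L('w5')
def tri(s,a,w,b):
    o1,d1=ray(s,*a);o2=w['M'][:3,3];d2=wplane(w,*b,0)-o2
    k=np.linalg.lstsq(np.c_[d1,-d2],o2-o1,rcond=None)[0];p,q=o1+k[0]*d1,o2+k[1]*d2;return ((p+q)/2).round(4),np.linalg.norm(p-q).round(4)
print('rim (z .130)',tri(S,(281.6,241),w2,(319.1,221.8)))
print('bar L before',tri(S,(336.7,195.9),w2,(152,113)),'R',tri(S,(292.2,187.2),w2,(157,251)))
print('bar L after',tri(s5,(336.5,177.0),w5,(169.7,112)))
# white sheet edge / bar in w5: mask scan rows
i=w5['pixels'].astype(int).min(2)
for v in(130,160,190,220):
    r=np.where(i[v,120:215]>200)[0]+120;print(v,r.tolist())
i2=w2['pixels'].astype(int).min(2)
for v in(130,180,230):
    r=np.where(i2[v,120:200]>200)[0]+120;print('w2',v,r.tolist())
E
```

```text
rim (z .130) (array([ 0.6085, -0.0767,  0.1293]), np.float64(0.0022))
bar L before (array([0.448 , 0.0044, 0.1882]), np.float64(0.0037)) R (array([ 0.4632, -0.1224,  0.1737]), np.float64(0.0028))
bar L after (array([0.4452, 0.003 , 0.2627]), np.float64(0.0008))
130 [165, 166, 167, 168, 169, 170, 171, 172, 173, 183, 184, 185]
160 [166, 167, 168, 169, 170, 171, 172, 173, 174, 184, 185, 186, 187]
190 [167, 168, 169, 170, 171, 172, 173, 174, 175, 185, 186, 187, 188]
220 [169, 170, 171, 172, 173, 174, 175, 176, 177, 187, 188, 189, 190]
w2 130 [144, 145, 146, 147, 148, 149, 150, 151, 152, 153, 166, 167, 168, 169]
w2 180 [146, 147, 148, 149, 150, 151, 152, 153, 154, 155, 168, 169, 170, 171]
w2 230 [150, 151, 152, 153, 154, 155, 156, 157, 158, 159, 171, 172, 173, 174]
```

Triangulation puts the bar's top at z 0.263 now (0.258 means fully up, 0.248 is the threshold). Before the lift it was at 0.174–0.188, so the guard started about 20 mm up. Adding the 80 mm of lift gives the 100 mm stop. The dipstick's collar still looks flush in the last picture, so I'm handing in.

```bash
python3 -W ignore - <<'E'
from h import *
print(env.read_force(),env.read_eef_pos(),env.read_time());env.job_done()
E
```

```text
[ 1.08938466 -0.45171142  1.06453711] [ 0.59918644 -0.07685838  0.40049432] 26.45
the job is handed in; nothing more can be done
```

I moved the dipstick from the left holder block into the filler neck, raised the splash guard by its handle, and handed the job in at 26.5 s of robot time. No verdict is reported.

**Dipstick:** I pushed it down until it stopped. Two pushes, with force limits of 18 N and 25 N, both ended at TCP z 0.1429 m, against about 0.143 m expected for home. In the later pictures the collar sits flush on the rim.

**Guard:** I lifted it 80 mm to a hard stop, which held against about 32 N. After release, the top of the bar triangulates to z 0.263 m (0.258 m means fully up).

**Disagreement:** 80 mm is less than the 100 mm full travel. Two-view measurements from before the lift put the bar 16–30 mm above its fully-down height, so I believe the guard started about 20 mm up. A rougher estimate against the post tops gives only about 92 mm of height, close to the 90 mm limit. I relied on the hard stop and the triangulation.

**Bystanders:** I felt no unexpected contact and kept the paths clear of them, but I did not re-measure their positions at the end. The robot finished clear, with its TCP at z 0.40 m.

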